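# Prop open the ferrule case

## Task

Open the blue ferrule case so that its lid stands up by itself: raise the lid, which has a red-sleeved handle at its front edge, until the spring-loaded folding stay on the side of the case goes past straight and locks, then let go. Do not let the lid slam shut, and leave the wooden box, the sanding block and the rivet tin where they are.

Things in the scene. Friction and masses are not known exactly. Their poses are not given: they have to be found in the camera images.
- case: Blue steel case, fixed down, 150 mm deep (x), 220 wide (y), 93 high when shut. Origin: centre of its underside; x runs from its front (handle side, nearer the robot) to its hinge side, z up. Hinge line along y at x = +75, z = +78 mm. The lid, a 14 mm slab over the whole case, 0.2 to 0.3 kg, swings freely: about 1 N at the handle lifts it, and it drops if let go too early.
- lid_handle (a point): Centre of the red grip of the lid's bow handle: round, 15 mm thick, 60 long, along case y, on two arms. Lid shut: 34 mm in front of the lid's edge, 33 above its top, 126 above the table. In the lid's frame it is 184 mm from the hinge line and 48 above it (circle of 190 mm). Fingers pointing straight down can hold it all the way; it turns between them. Axes: as the case's, turning with the lid.
- lid (a joint): Lid angle, rad: 0 shut, growing as the handle side rises and goes back towards the hinge (rotation about case +y). Let go at 1.3 or more, the stay's spring carries the lid into the lock by itself; let go lower, it falls shut. At 1.40 the stay is straight and the lid goes no further (do not force it). Locked, the lid rests at 1.35.
- stay (a joint): Elbow of the folding stay, rad: two steel flat bars, 67 mm each, with a red elbow button, on the case's right (-y) side. The lid moves it; it need not be touched. 0 folded (lid shut, elbow hanging down), 2.33 straight, 2.73 past straight against its stop: locked, holding the lid up.
- wood_box: Bystander: low brown wooden box, 120 x 170 x 46 mm, loose, beside the case on its right (-y); origin at the centre of its underside.
- sanding_block: Bystander: cork sanding block, 56 x 96 x 31 mm, loose, beside the case on its left (+y); origin at the centre of its underside.
- rivet_tin: Bystander: flat round tin with a green lid, 66 mm across, 25 mm high, loose, on the left (+y) of the case; origin at the centre of its underside.

How it is judged (in metres and radians):
At the end, for the whole second after the job is handed in: the lid stands open by at least 1.2 rad (69 degrees) and is still, with the stay's elbow past straight and locked (at least 2.5 rad) (value of joint lid above 1.2 rad and value of joint stay above 2.5 rad and velocity of joint lid between -0.1 and 0.1 rad/s); the robot touches nothing.
It fails at once if the lid slams or is dropped (closes faster than 3 rad/s) (velocity of joint lid below -3 rad/s).
It fails at once if the wooden box is shifted by more than 25 mm (distance of wood_box from where it was at the start of the episode above 0.025 m).
It fails at once if the sanding block is shifted by more than 25 mm (distance of sanding_block from where it was at the start of the episode above 0.025 m).
It fails at once if the rivet tin is shifted by more than 25 mm (distance of rivet_tin from where it was at the start of the episode above 0.025 m).
It also fails if it takes over 35 s, if anything falls off the work surface, if the arm or the gripper's body presses on something with over 40 N, if the wrist force passes 120 N, or if a joint passes its speed limit or range.

## Robot

A 6-joint arm with a two-finger parallel gripper is mounted at the origin on a cart in front of the work surface, level with it; the furniture and walls round the work are solid. World frame = base frame: x ahead of the robot, y to its left, z up, the work surface at z = 0. Lengths are in mm, angles in degrees, forces in N, time in s.
With the tool pointing down it reaches from about 300 to 850 mm from the base axis. Payload 4.2 kg.
Tool frame: the origin (TCP) lies on the centre line of the jaws, within the pads' length; the fingertips stand 14 mm ahead of it and the grasp point (between the pads) lies 5 mm behind it; z points along the fingers, y is the line along which they close (so a half turn about z gives the same grasp; the last joint's range is limited). The gripper opens to 91 mm and grips with 3 to 60 N. Pads are 32 mm wide; open, the fingers measure 118 mm over their backs; the gripper's body (76 mm by 178 mm) begins 60 mm behind the grasp point.
Start: joints at [-68.583, 18.312, 89.639, -0, 72.044, -1.146], TCP at [220.632, -531.002, 227.976] pointing down, gripper open.
Joint ranges: [-177.97, 177.97], [-48.28, 115.42], [12.27, 149.76], [-77.06, 257.06], [2.81, 150.46], [-146.56, 146.56]. Speed limits (degrees/s): [147.25, 147.25, 180, 180, 180, 180].

## Interface

Orientations are given as [roll, pitch, yaw] about the fixed x, y, z axes, in that order (R = Rz(yaw) Ry(pitch) Rx(roll)).
In Python, from workcell import env gives the robot as it stands.
- The arm moves only by the tool arm_command, never from a script. Its argument "motion" is a list of rows, each an object with "offset": the shift along the tool's x, y, z in m, a list of three; "spin": the turn about the tool's z in rad. In form: [{"offset": [tx, ty, tz], "spin": spin}, ...]. A call has 1 to 5 rows; each row shifts and turns the commanded pose from where the row before left it, along the tool's axes as they then stand; what a row does not reach is not made up. A row lasts 1/8 s, in which the tool goes at most 62.5 mm and 10.7 degrees, less where a joint would pass 70% of its speed; a pose out of reach is approached as far as the arm can. A call with a gripper value outside its range is refused whole. "jaw" is the finger opening in m, from 0 to 0.0912, set as the call begins (left out, the last holds). The fingers move at their own pace and stop on an object; "newtons" is the grip in N (left out, the last holds). Time passes only in rows, so rows that do not move let the fingers close. It gives the time, the measured TCP pose, the force, the opening and the grip force at its end, in the units of the state.
- env.state(): the state, without advancing time (a new reading comes with each control period).
- env.grab_frame(name): name is "side" or "top"; returns (picture, depth): 420x560x3 uint8, blue, green, red; 420x560 float32, mm along the optical axis (not along the pixel's ray), 0 where there is no reading.
- env.camera_model(name): a dict with "fx", "fy", "cx", "cy" (pixels), "k1" (the pictures are not rectified: a ray, as slopes to the right and down, at radius r is drawn at 1 + k1 r^2 times it, then the intrinsics apply), "eye" and "rotation" of the camera in the world. Camera axes: x right, y down, z forward; pixel columns grow to the right and rows downward; lengths in mm; the calibration is good to about 2 mm. A picture is of the moment at which its call begins. camera_model takes no time and is no camera call.
- env.job_done(): hands the job in; it is judged then, once.
Trained networks look in the newest picture that a camera, given by its name, has taken for a name from the list of things; names that differ only in an ending like _2 or _b are one class to them, and where a whole thing is asked for, a point or a joint stands for the part that bears it (a point fixed in the world has none). Each returns a list of dicts, best first, with "score" (0 to 1); they miss things now and then, are a little off and sometimes report something else, mostly with a low value. They report only what shows in the picture. A call takes as long as a camera call.
- env.boxes_of(camera, target): "bbox" ([left, top, right, bottom] in pixels, round what is visible of it).
- env.pinpoint(camera, target): "location" ([column, row] in pixels: a listed point, or the origin of a listed thing).
The state is a dict: "time_s": time; "qpos": joint angles; "qvel": joint speeds; "effort": joint torques, N m; "ee_pos": TCP position; "ee_rot": TCP orientation; "force": force on the tool from outside, world axes, zero at the start; "torque": the same for the moment, N m; "gripper_width": finger opening in mm; "gripper_force": force on a finger pad.
Only numpy, scipy, OpenCV 4.12 (cv2) and the standard library are available. Lean on these libraries where they do the work, as an engineer would, in place of code of your own. Each camera call takes 0.05 s, during which the arm holds its last target. There are 200 camera calls.

## Working session

There is one attempt and no reset: what is moved stays moved. The work goes in short steps, Python scripts to look and compute and a tool call to move; the robot and the scene stay as the last step left them, time stands still between calls to the robot, and variables do not carry over. Pictures are saved under pics/ and viewed, at most 10 in all, crops included, and the job is handed in when it is done.

Besides the shell and the picture viewer there is one more tool, called by a JSON object that holds its "fn" and its "kwargs". arm_command: Moves the arm, as the interface text tells. Its arguments: {"type":"object","properties":{"motion":{"type":"array"},"jaw":{"type":"number"},"newtons":{"type":"number"}},"required":["motion"]}

```bash
mkdir -p pics
cat > h.py <<'E'
import numpy as np, cv2
from workcell import env
def ray(cam,px):
    m=env.camera_model(cam); d=np.array([(px[0]-m["cx"])/m["fx"],(px[1]-m["cy"])/m["fy"]]); s=d.copy()
    for _ in range(20): s=d/(1+m["k1"]*(s@s))
    return np.array(m["eye"]), np.array(m["rotation"]).reshape(3,3)@np.array([s[0],s[1],1])
def at_depth(cam,px,z): e,r=ray(cam,px); return e+r*z
def at_z(cam,px,z): e,r=ray(cam,px); return e+r*(z-e[2])/r[2]
E
python3 - <<'E'
from h import *
ims=[]
for c in("top","side"):
    p,d=env.grab_frame(c); cv2.imwrite(f"pics/{c}0.png",p); np.save(f"{c}0.npy",d)
    print(c,env.camera_model(c))
    for t in("lid_handle","case","wood_box","sanding_block","rivet_tin"):
        r=env.pinpoint(c,t)
        for q in r[:2]:
            u,v=np.round(q["location"]).astype(int); z=d[min(max(v,0),419),min(max(u,0),559)]
            print(t,q, at_depth(c,q["location"],z).round(), at_z(c,q["location"],126 if t=="lid_handle" else 0).round())
print(env.state())
E
```

```text
top {'fx': 445.7185457958493, 'fy': 445.7185457958493, 'cx': 281.843391769368, 'cy': 203.61703146754093, 'k1': -0.12227452654079901, 'eye': array([ 355.85012208,    5.0609239 , 1094.83600744]), 'rotation': array([-167.67676327,    0.29610892,  -87.3284972 ])}Traceback (most recent call last):
  File "<stdin>", line 10, in <module>
  File "h.py", line 7, in at_depth
    def at_depth(cam,px,z): e,r=ray(cam,px); return e+r*z
                                ~~~^^^^^^^^
  File "h.py", line 6, in ray
    return np.array(m["eye"]), np.array(m["rotation"]).reshape(3,3)@np.array([s[0],s[1],1])
                               ~~~~~~~~~~~~~~~~~~~~~~~~~~~~~~~^^^^^
ValueError: cannot reshape array of size 3 into shape (3,3)
```

Rotation is given as roll, pitch, yaw in degrees.

```bash
sed -i 's/np.array(m\["rotation"\]).reshape(3,3)@/R.from_euler("xyz",m["rotation"],degrees=True).as_matrix()@/; 1a from scipy.spatial.transform import Rotation as R' h.py
python3 - <<'E'
from h import *
for c in("top","side"):
    p,d=env.grab_frame(c); cv2.imwrite(f"pics/{c}0.png",p); np.save(f"{c}0.npy",d)
    print(c,env.camera_model(c)["eye"],env.camera_model(c)["rotation"])
    for t in("lid_handle","case","wood_box","sanding_block","rivet_tin"):
        r=env.pinpoint(c,t)
        for q in r[:2]:
            u,v=np.round(q["location"]).astype(int); z=d[min(max(v,0),419),min(max(u,0),559)]
            print(t,q, at_depth(c,q["location"],z).round(), at_z(c,q["location"],126 if t=="lid_handle" else 0).round())
print(env.state())
a=[cv2.imread(f"pics/{c}0.png") for c in("top","side")]
cv2.imwrite("pics/both0.png",cv2.resize(np.vstack(a),None,fx=.71,fy=.71))
E
```

```text
top [ 355.85012208    5.0609239  1094.83600744] [-167.67676327    0.29610892  -87.3284972 ]
lid_handle {'location': [316.2, 262.2], 'score': 0.86} [440. -60. 131.] [441. -61. 126.]
case {'location': [322.8, 224.3], 'score': 0.7} [530. -75.  94.] [546. -83.   0.]
wood_box {'location': [413.8, 253.8], 'score': 0.72} [ 477. -297.   48.] [ 482. -311.    0.]
sanding_block {'location': [262.2, 171.2], 'score': 0.97} [668.  74.  30.] [677.  76.   0.]
rivet_tin {'location': [243.2, 229.9], 'score': 0.91} [520. 112.  23.] [523. 115.   0.]
side [ 500.24921903 1363.72560911  615.28542561] [-110.8603009    -0.73421196 -177.39935045]
lid_handle {'location': [322.7, 195.2], 'score': 0.7} [443. -38. 131.] [442. -52. 126.]
case {'location': [282.8, 232.6], 'score': 0.7} [547.  31.  46.] [551. -78.   0.]
case {'location': [292.3, 262.5], 'score': 0.68} [518. 146.  16.] [519. 115.   0.]
wood_box {'location': [309.8, 205.8], 'score': 0.55} [477. -17. 107.] [ 472. -307.    0.]
sanding_block {'location': [237.0, 259.3], 'score': 0.73} [658. 131.  12.] [662. 106.   0.]
rivet_tin {'location': [291.9, 263.2], 'score': 0.65} [519. 148.  14.] [520. 119.   0.]
{'time_s': 0.7, 'qpos': array([-6.85836789e+01,  1.83105436e+01,  8.96394468e+01, -1.63627266e-03,
        7.20432418e+01, -1.14594835e+00]), 'qvel': array([ 0.04862214, -0.0087704 ,  0.01529543,  0.1357623 ,  0.09874017,
        0.01636573]), 'effort': array([ 8.79316540e-04, -4.12224913e+01, -2.32189035e+01,  7.30849430e-02,
        3.75583058e-02,  4.23169570e-05]), 'ee_pos': array([ 220.61746626, -531.00706613,  227.98650253]), 'ee_rot': array([1.79993265e+02, 1.69166586e-03, 2.25627737e+01]), 'force': array([ 0.1765569 , -0.05375745,  0.20034826]), 'torque': array([ 0.01693016,  0.02668858, -0.00541699]), 'gripper_force': 0.0, 'gripper_width': 91.19627905541978}
```

View pics/top0.png

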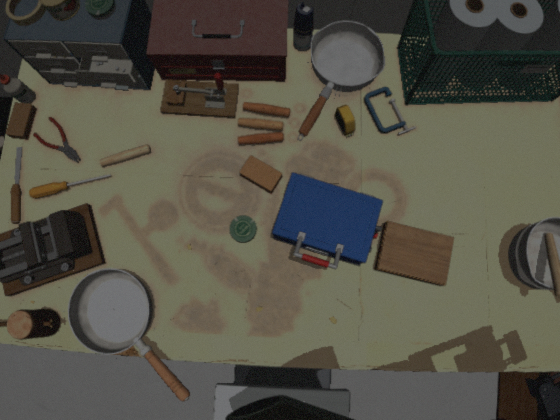

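View pics/side0.png

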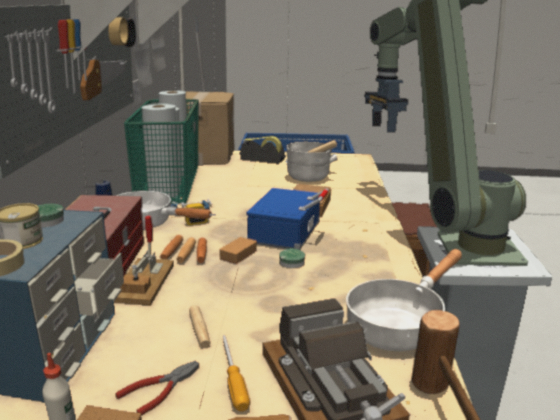

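The top view shows the blue case around (328,215), rotated about 12° in the image, with the red grip near (315,260). The wooden box is at (415,252), just right of the case, the tin at (243,229) and the sanding block at (261,173). Next I measure the yaw and the grip.

Run:
```python
from h import *
p=cv2.imread("pics/top0.png"); hsv=cv2.cvtColor(p,cv2.COLOR_BGR2HSV)
m=cv2.inRange(hsv,(105,140,40),(125,255,255)); m[:160]=0;m[290:]=0;m[:,:250]=0;m[:,400:]=0
d=np.load("top0.npy")
P=np.array([at_depth("top",(u,v),d[v,u]) for v,u in np.argwhere(m>0)])
P=P[(P[:,2]>84)&(P[:,2]<104)]
r=cv2.minAreaRect(P[:,:2].astype(np.float32)); print("lid",len(P),r,np.median(P[:,2]), P.mean(0))
m=cv2.inRange(hsv,(0,140,60),(8,255,255))|cv2.inRange(hsv,(172,140,60),(180,255,255)); m[:240]=0;m[280:]=0;m[:,:290]=0;m[:,345:]=0
Q=np.array([at_z("top",(u,v),130) for v,u in np.argwhere(m>0)])
r=cv2.minAreaRect(Q[:,:2].astype(np.float32)); print("grip",len(Q),r,Q.mean(0),np.median([d[v,u] and at_depth("top",(u,v),d[v,u])[2] for v,u in np.argwhere(m>0)]))
```

```text
Traceback (most recent call last):
  File "h.py", line 8, in at_depth
    def at_depth(cam,px,z): e,r=ray(cam,px); return e+r*z
                                ~~~^^^^^^^^
  File "h.py", line 5, in ray
    m=env.camera_model(cam); d=np.array([(px[0]-m["cx"])/m["fx"],(px[1]-m["cy"])/m["fy"]]); s=d.copy()
ValueError: time passes only in moves, steps and waits
```

```bash
sed -i 's/m=env.camera_model(cam);/m=cm(cam);/; 2a import functools\ncm=functools.cache(env.camera_model)' h.py; cat h.py
cat > m.py <<'E'
from h import *
p=cv2.imread("pics/top0.png"); hsv=cv2.cvtColor(p,cv2.COLOR_BGR2HSV)
m=cv2.inRange(hsv,(105,140,40),(125,255,255)); m[:160]=0;m[290:]=0;m[:,:250]=0;m[:,400:]=0
d=np.load("top0.npy")
P=np.array([at_depth("top",(u,v),d[v,u]) for v,u in np.argwhere(m>0)])
P=P[(P[:,2]>84)&(P[:,2]<104)]
r=cv2.minAreaRect(P[:,:2].astype(np.float32)); print("lid",len(P),r,np.median(P[:,2]), P.mean(0))
m=cv2.inRange(hsv,(0,140,60),(8,255,255))|cv2.inRange(hsv,(172,140,60),(180,255,255)); m[:240]=0;m[280:]=0;m[:,:290]=0;m[:,345:]=0
Q=np.array([at_z("top",(u,v),130) for v,u in np.argwhere(m>0)])
r=cv2.minAreaRect(Q[:,:2].astype(np.float32)); print("grip",len(Q),r,Q.mean(0),np.median([d[v,u] and at_depth("top",(u,v),d[v,u])[2] for v,u in np.argwhere(m>0)]))
E
python3 m.py
```

```text
import numpy as np, cv2
from scipy.spatial.transform import Rotation as R
import functools
cm=functools.cache(env.camera_model)
from workcell import env
def ray(cam,px):
    m=cm(cam); d=np.array([(px[0]-m["cx"])/m["fx"],(px[1]-m["cy"])/m["fy"]]); s=d.copy()
    for _ in range(20): s=d/(1+m["k1"]*(s@s))
    return np.array(m["eye"]), R.from_euler("xyz",m["rotation"],degrees=True).as_matrix()@np.array([s[0],s[1],1])
def at_depth(cam,px,z): e,r=ray(cam,px); return e+r*z
def at_z(cam,px,z): e,r=ray(cam,px); return e+r*(z-e[2])/r[2]Traceback (most recent call last):
  File "m.py", line 1, in <module>
    from h import *
  File "h.py", line 4, in <module>
    cm=functools.cache(env.camera_model)
                       ^^^
NameError: name 'env' is not defined
```

```bash
sed -i '5d; 1a from workcell import env' h.py; python3 m.py
```

```text
lid 5927 ((548.2066650390625, -86.24810791015625), (221.78565979003906, 151.26959228515625), 74.99287414550781) 93.68868742513507 [548.73971975 -86.1240848   93.69934235]
grip 165 ((444.4707946777344, -57.48657989501953), (57.25864791870117, 13.435629844665527), 75.09056091308594) [444.53209245 -57.66864532 130.        ] 132.50981676789695
```

{"fn": "arm_command", "kwargs": {"motion": [{"offset": [0,0,0],"spin": -0.183},{"offset": [0,0,0],"spin": -0.183},{"offset": [0,0,0],"spin": -0.183},{"offset": [0,0,0],"spin": -0.183},{"offset": [0,0,0],"spin": -0.183}], "jaw": 0.06, "newtons": 15}}

```text
time_s: 1.32
ee_pos: [220.6, -531.0, 228.0]
ee_rot: [180.0, 0.0, 75.3]
force: [-0.7, -0.5, 0.7]
gripper_width: 60.5
gripper_force: 0.0
```

{"fn": "arm_command", "kwargs": {"motion": [{"offset": [0.05,0.009,0],"spin": 0},{"offset": [0.05,0.009,0],"spin": 0},{"offset": [0.05,0.009,0],"spin": 0},{"offset": [0.05,0.009,0],"spin": 0},{"offset": [0.05,0.009,0],"spin": 0}]}}

```text
time_s: 1.95
ee_pos: [329.4, -299.8, 228.2]
ee_rot: [179.9, 0.0, 75.0]
force: [0.7, -0.3, -0.1]
gripper_width: 60.4
gripper_force: 0.0
```

{"fn": "arm_command", "kwargs": {"motion": [{"offset": [0.05,0.009,0],"spin": 0},{"offset": [0.05,0.009,0],"spin": 0},{"offset": [0.05,0.009,0],"spin": 0},{"offset": [0.05,0.009,0],"spin": 0},{"offset": [0.05,0.009,0],"spin": 0}]}}

```text
time_s: 2.58
ee_pos: [437.7, -69.8, 228.2]
ee_rot: [179.9, 0.0, 75.0]
force: [0.8, 0.4, -0.0]
gripper_width: 60.3
gripper_force: 0.0
```

{"fn": "arm_command", "kwargs": {"motion": [{"offset": [0.014,0.003,0],"spin": 0},{"offset": [0,0,0.03],"spin": 0},{"offset": [0,0,0.03],"spin": 0},{"offset": [0,0,0],"spin": 0}]}}

```text
time_s: 3.08
ee_pos: [441.8, -58.9, 166.4]
ee_rot: [-179.7, 0.1, 75.0]
force: [0.7, 0.0, -0.1]
gripper_width: 59.9
gripper_force: 0.0
```

Run:
```python
from h import *
a,d=env.grab_frame("top"); b,_=env.grab_frame("side")
print(env.state()["ee_pos"])
f=lambda i,u,v:cv2.resize(i[v-75:v+75,u-100:u+100],(800,600),interpolation=3)
cv2.imwrite("pics/c1.png",np.vstack([f(a,320,240),f(b,310,190)])[::2,::2])
```

```text
[443.98623215 -59.18528987 168.66749441]
```

View pics/c1.png

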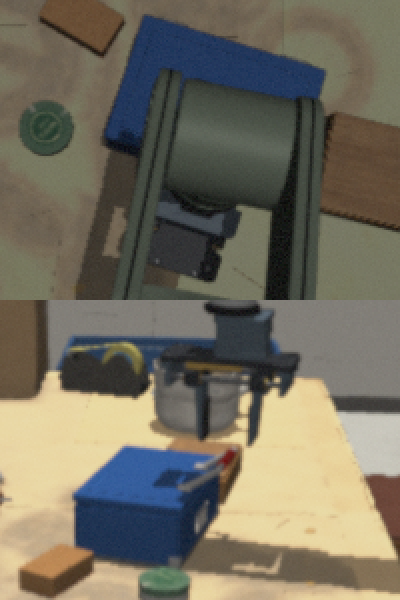

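The side crop shows the red grip at (228,460), centred between the fingertips at about (202,440) and (252,440). I'll descend and close.

{"fn": "arm_command", "kwargs": {"motion": [{"offset": [0,0,0.024],"spin": 0},{"offset": [0,0,0.023],"spin": 0},{"offset": [0,0,0],"spin": 0},{"offset": [0,0,0],"spin": 0}]}}

```text
time_s: 3.68
ee_pos: [444.8, -59.0, 122.4]
ee_rot: [179.8, -0.0, 75.0]
force: [0.4, 0.7, -0.3]
gripper_width: 60.0
gripper_force: 0.0
```

{"fn": "arm_command", "kwargs": {"motion": [{"offset": [0,0,0],"spin": 0},{"offset": [0,0,0],"spin": 0},{"offset": [0,0,0],"spin": 0},{"offset": [0,0,0],"spin": 0},{"offset": [0,0,0],"spin": 0}], "jaw": 0.0, "newtons": 15}}

```text
time_s: 4.3
ee_pos: [443.3, -58.5, 120.9]
ee_rot: [-179.9, 0.0, 75.0]
force: [-0.0, 0.2, 1.6]
gripper_width: 14.8
gripper_force: 15.0
```

```bash
python3 -c "
import numpy as np
t=np.linspace(0,1.36,26);x=-184*np.cos(t)+48*np.sin(t);z=184*np.sin(t)+48*np.cos(t)
y=np.diff(np.round(x-x[0],1));w=-np.diff(np.round(z-z[0],1))
for i in range(25):print(i,round(t[i+1],3),y[i].round(1),w[i].round(1))
print(x[-1]-x[0],z[-1]-z[0])"
```

```text
0 0.054 2.9 -9.9
1 0.109 3.4 -9.8
2 0.163 3.9 -9.6
3 0.218 4.5 -9.3
4 0.272 5.0 -9.1
5 0.326 5.4 -8.8
6 0.381 5.9 -8.4
7 0.435 6.4 -8.2
8 0.49 6.8 -7.8
9 0.544 7.2 -7.4
10 0.598 7.6 -7.0
11 0.653 8.0 -6.6
12 0.707 8.3 -6.1
13 0.762 8.7 -5.7
14 0.816 8.9 -5.2
15 0.87 9.2 -4.7
16 0.925 9.5 -4.2
17 0.979 9.6 -3.7
18 1.034 9.9 -3.1
19 1.088 10.0 -2.7
20 1.142 10.1 -2.0
21 1.197 10.3 -1.5
22 1.251 10.3 -1.0
23 1.306 10.3 -0.3
24 1.36 10.3 0.1
192.43758639287404 141.97054281088631
```

{"fn": "arm_command", "kwargs": {"motion": [{"offset": [0,0.0029,-0.0099],"spin": 0},{"offset": [0,0.0034,-0.0098],"spin": 0},{"offset": [0,0.0039,-0.0096],"spin": 0},{"offset": [0,0.0045,-0.0093],"spin": 0},{"offset": [0,0.005,-0.0091],"spin": 0}]}}

```text
time_s: 4.92
ee_pos: [461.5, -63.5, 169.1]
ee_rot: [-179.8, 0.0, 75.0]
force: [-4.5, 2.2, 0.9]
gripper_width: 14.3
gripper_force: 15.0
```

{"fn": "arm_command", "kwargs": {"motion": [{"offset": [0,0.0054,-0.0088],"spin": 0},{"offset": [0,0.0059,-0.0084],"spin": 0},{"offset": [0,0.0064,-0.0082],"spin": 0},{"offset": [0,0.0068,-0.0078],"spin": 0},{"offset": [0,0.0072,-0.0074],"spin": 0}]}}

```text
time_s: 5.55
ee_pos: [490.4, -71.3, 210.3]
ee_rot: [-179.6, 0.0, 75.0]
force: [-11.1, 1.8, 8.5]
gripper_width: 14.2
gripper_force: 15.0
```

{"fn": "arm_command", "kwargs": {"motion": [{"offset": [0,0.0076,-0.007],"spin": 0},{"offset": [0,0.008,-0.0066],"spin": 0},{"offset": [0,0.0083,-0.0061],"spin": 0},{"offset": [0,0.0087,-0.0057],"spin": 0},{"offset": [0,0.0089,-0.0052],"spin": 0}]}}

```text
time_s: 6.18
ee_pos: [533.2, -82.8, 242.2]
ee_rot: [180.0, 0.0, 75.0]
force: [-4.2, 0.4, 5.2]
gripper_width: 14.3
gripper_force: 15.0
```

{"fn": "arm_command", "kwargs": {"motion": [{"offset": [0,0.0092,-0.0047],"spin": 0},{"offset": [0,0.0095,-0.0042],"spin": 0},{"offset": [0,0.0096,-0.0037],"spin": 0},{"offset": [0,0.0099,-0.0031],"spin": 0},{"offset": [0,0.01,-0.0027],"spin": 0}]}}

```text
time_s: 6.8
ee_pos: [580.9, -95.6, 258.7]
ee_rot: [179.9, 0.0, 75.0]
force: [-1.0, 0.2, 2.9]
gripper_width: 14.5
gripper_force: 15.0
```

{"fn": "arm_command", "kwargs": {"motion": [{"offset": [0,0.0101,-0.002],"spin": 0},{"offset": [0,0.0103,-0.0015],"spin": 0},{"offset": [0,0.0103,-0.001],"spin": 0},{"offset": [0,0.0103,-0.0003],"spin": 0},{"offset": [0,0.0103,0.0001],"spin": 0}]}}

```text
time_s: 7.42
ee_pos: [630.2, -108.9, 262.8]
ee_rot: [180.0, 0.0, 75.0]
force: [-0.6, -3.0, 1.4]
gripper_width: 14.6
gripper_force: 15.0
```

{"fn": "arm_command", "kwargs": {"motion": [{"offset": [0,0,0],"spin": 0},{"offset": [0,0,0],"spin": 0}]}}

```text
time_s: 7.68
ee_pos: [629.5, -108.7, 262.8]
ee_rot: [180.0, 0.0, 75.0]
force: [0.5, -2.5, 0.7]
gripper_width: 14.6
gripper_force: 15.0
```

Run:
```python
from h import *
b,_=env.grab_frame("side")
cv2.imwrite("pics/c2.png",cv2.resize(b[100:250,190:390],(800,600),interpolation=3))
```

```text
(no output)
```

View pics/c2.png

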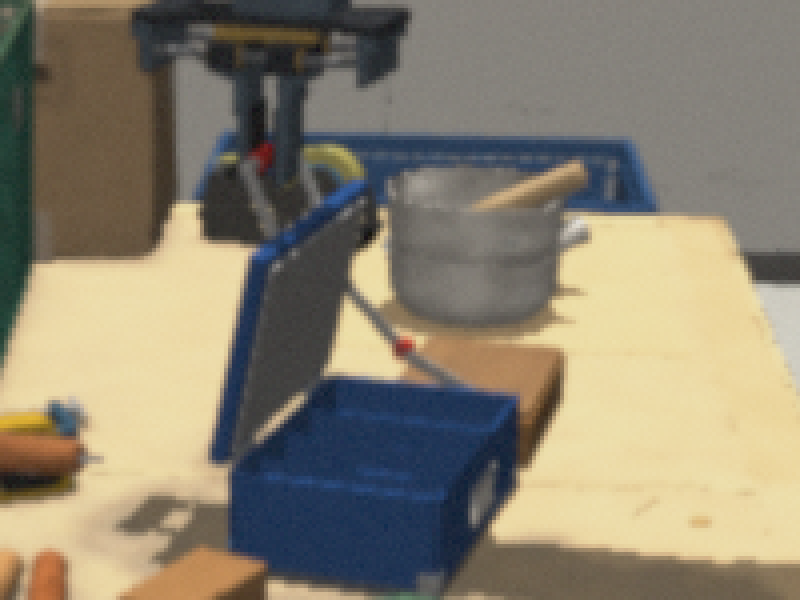

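The lid is nearly upright, and the stay's red elbow at (405,345) is still slightly below the straight line from (350,285) to (460,385). I'll nudge a little further, then release.

{"fn": "arm_command", "kwargs": {"motion": [{"offset": [0,0.003,0],"spin": 0},{"offset": [0,0,0],"spin": 0}]}}

```text
time_s: 7.98
ee_pos: [632.1, -109.3, 262.7]
ee_rot: [-180.0, 0.0, 75.0]
force: [-0.2, -3.2, -0.1]
gripper_width: 14.4
gripper_force: 15.0
```

{"fn": "arm_command", "kwargs": {"motion": [{"offset": [0,0,0],"spin": 0},{"offset": [0,0,0],"spin": 0},{"offset": [0,0,0],"spin": 0},{"offset": [0,0,0],"spin": 0},{"offset": [0,0,0],"spin": 0}], "jaw": 0.05}}

```text
time_s: 8.6
ee_pos: [632.3, -109.1, 263.0]
ee_rot: [180.0, -0.0, 75.0]
force: [-0.1, 0.2, 0.5]
gripper_width: 49.9
gripper_force: 0.0
```

Run:
```python
from h import *
b,_=env.grab_frame("side")
cv2.imwrite("pics/c3.png",cv2.resize(b[100:250,190:390],(800,600),interpolation=3))
```

```text
(no output)
```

View pics/c3.png

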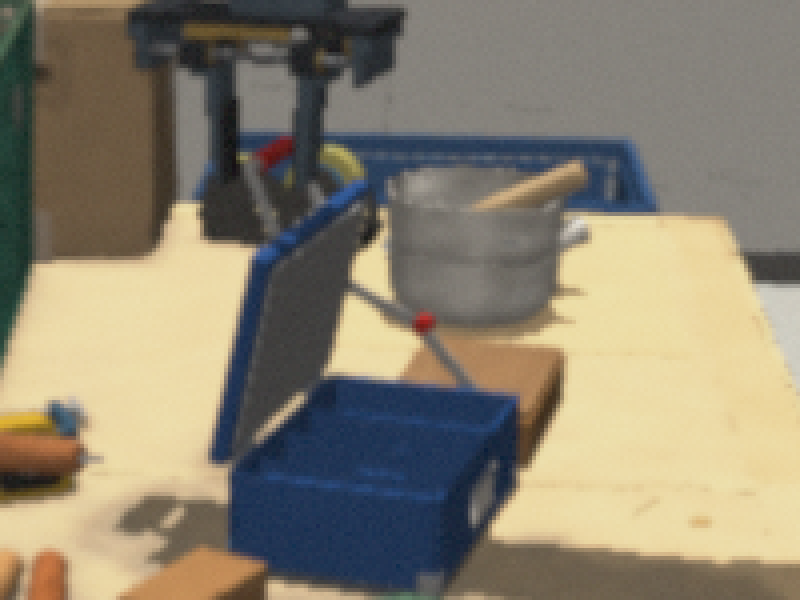

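The stay's elbow, now at (425,322), is well above the straight line: it is past straight and locked, and the lid stays up with the grip free between the fingers. I'll lift away straight up.

{"fn": "arm_command", "kwargs": {"motion": [{"offset": [0,0,-0.015],"spin": 0},{"offset": [0,0,-0.02],"spin": 0},{"offset": [0,0,-0.025],"spin": 0},{"offset": [0,0,-0.02],"spin": 0},{"offset": [0,0,0],"spin": 0}]}}

```text
time_s: 9.28
ee_pos: [633.1, -109.4, 345.7]
ee_rot: [179.7, -0.0, 75.0]
force: [0.3, 0.3, -0.3]
gripper_width: 49.6
gripper_force: 0.0
```

{"fn": "arm_command", "kwargs": {"motion": [{"offset": [0,0,0],"spin": 0},{"offset": [0,0,0],"spin": 0},{"offset": [0,0,0],"spin": 0},{"offset": [0,0,0],"spin": 0}]}}

```text
time_s: 9.78
ee_pos: [632.3, -109.2, 342.6]
ee_rot: [-180.0, 0.0, 75.0]
force: [-0.3, 0.0, -0.0]
gripper_width: 50.0
gripper_force: 0.0
```

Run:
```python
from h import *
b,_=env.grab_frame("side")
cv2.imwrite("pics/c4.png",cv2.resize(b[100:250,190:390],(800,600),interpolation=3))
```

```text
(no output)
```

View pics/c4.png

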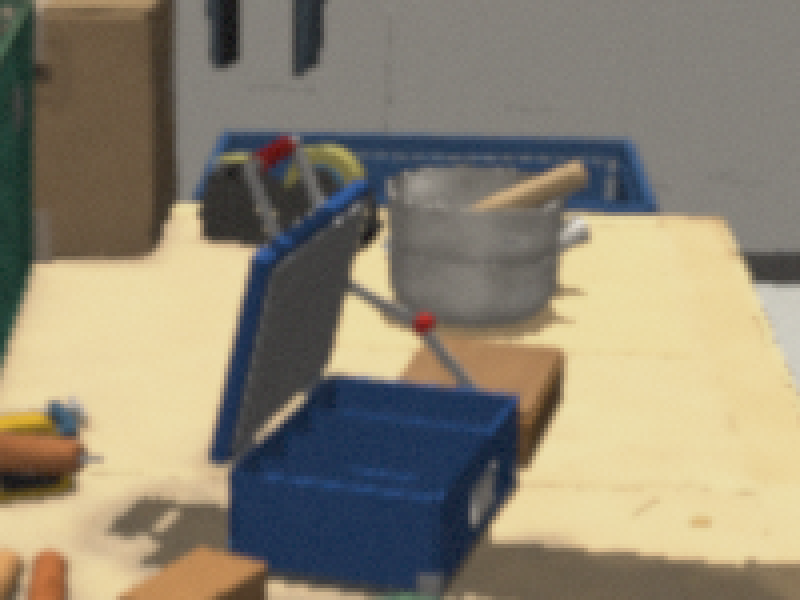

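The lid stands by itself with the elbow locked at (425,322), and the fingertips at (265,65) are clear of the handle at (275,150).

```bash
python3 -c "
from workcell import env
print(env.job_done())"
```

```text
the job is handed in; nothing more can be done
None
```

The case lid stands open by itself with the stay locked past straight and the gripper clear, and I handed the job in at about 10 s; `job_done()` returned no verdict.

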